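# Earth the test cage, work its sagging bolt free and hold the gate ajar

### The job

The capacitor supply in the clear test cage has to be made safe and its sprung gate held open for a look inside: first press the red handle of the earthing switch down until its catch holds it, and take your hand off it. Then draw the gate's bolt right back: it has sagged and the keeper is bent, so lift the bolt by its stub handle while pulling or it will catch. Pull the gate ajar by about 10 cm at its free edge and finish holding it still there, without letting go, the bolt drawn and the earthing lever still caught; leave the other things on the bench where they are.

Things in the scene. Friction and masses are not known exactly. Their poses are not given: they have to be found in the camera images.
- test_cage: bench test cage with a capacitor supply inside: black base board, aluminium frame, clear panels, 400 x 290 mm and 215 mm high, fixed. Origin on the table under the middle of its front; own +x runs along the front from hinge end to bolt end, own -y points out of the front (where the gate opens), +z up
- gate (a joint): swing of the clear framed gate in the cage's front: 0 rad = shut, to 1.3; its free edge swings out along the cage's own -y (clockwise from above). 295 mm from hinge line to free edge, 0.8 kg. A spring in the hinges shuts it whenever let go (about 1.2 N m when ajar, 5 to 6 N at the bolt's knob); at 0.34 rad the free edge is 100 mm out
- gate_hinge (a point): point on the gate's upright hinge line at the height of the bolt, at the cage's own (-145, -12, 178) mm; does not move with the gate
- gate_edge (a point): middle of the gate's free edge at the height of the bolt; 295 mm from the hinge line; moves with the gate
- bolt (a joint): slide of the round brass barrel bolt (14 mm rod, 195 mm long) lying level on the gate's lock rail: 0 m = shot home in the keeper, 0.045 = fully drawn back towards the hinge end (cage's own -x while the gate is shut). About 1.5 N of friction, stays where left; the nose is out of the keeper and the gate free from 0.028 on
- bolt_lift (a joint): tilt of the bolt about its rear guide: 0 rad = nose sagged (it drops back there by its own weight), 0.10 = nose at the top of the worn, tall front guide. About 2 N at the knob lifts it. A notch under the nose sits over the keeper's bent lip: below about 0.045 rad the lip stops the bolt after 3 mm of pull; the tilt is needed until it is drawn some 25 mm
- bolt_knob (a point): grip point on the bolt's stub handle: a level dark steel pin, 12 mm dia, sticking straight out of the gate at the cage's own (118, -53, 178) mm with the bolt shot; free from 12 mm behind this point to 10 mm in front, where an 18 mm dia rim ends it. Grip from above, fingers closing along the bolt. 43 mm out from the gate's face; guides and keeper stand out 26 mm at most
- bolt_guide (a point): the bolt's rear guide, about which it tilts: on the gate, at the cage's own (18, -23, 178) mm while the gate is shut; the knob is 100 mm from it towards the keeper with the bolt shot, 55 mm with it drawn
- keeper_lip (a point): top of the bent-up lip of the open-topped steel keeper on the fixed post beside the gate's free edge, at the cage's own (165.5, -23, 177) mm; the bolt's notch sits over it
- earth_switch: earthing knife switch, fixed on the bench: dark red-brown insulating base 170 x 70 x 18 mm, copper blade with a red handle. Origin under the middle of its base; pivot end at own +x, handle points to own -x
- earth_lever (a joint): swing of the switch's sprung blade lever: 0 rad = sprung up (handle about 35 degrees above level), 0.60 = down on its stop with the blade level. Its spring lifts it unless the brass catch has snapped over the blade, at about 0.5; caught, it stays at about 0.58. Pushing on the handle takes 2 N at first, about 10 N to pass the catch
- earth_handle (a point): point on top of the red handle (24 mm dia, 60 mm long) midway along it, 125 mm from the pivot; moves with the lever
- earth_pivot (a point): the lever's pivot, at the switch's own (60, 0, 40) mm; with the lever down the top of the handle is 52 mm above the table at the switch's own x = -65 mm
- multimeter: yellow hand multimeter lying on its back, 170 x 85 x 36 mm; loose bystander, origin at the centre of its underside
- screwdriver: screwdriver lying down, 170 mm long, handle under 30 mm thick; loose bystander, origin under its middle
- solder_reel: steel-coloured reel of solder standing on its flange, 60 mm dia, 46 mm tall; loose bystander, origin at the centre of its underside
- flux_tin: flat brass-coloured flux tin, 62 mm dia, 24 mm tall; loose bystander, origin at the centre of its underside
- capacitor: blue electrolytic capacitor standing on end, 35 mm dia, 51 mm tall; loose bystander, origin at the centre of its underside
- cleaner_bottle: amber bottle with a red cap, 60 mm dia, 155 mm tall; loose bystander, origin at the centre of its underside
- transformer: small mains transformer, dark core and copper winding, 58 x 50 x 50 mm; loose bystander, origin at the centre of its underside
There are look-alikes about, which are no part of the job. What is shaped like the earth_switch but turquoise is not meant.

How it is judged:
By the outcome, as a careful person would: the job done as asked, in the order asked, and still so for the second after the job is handed in, while the arm keeps its last pose, push and grip.
It also fails if it takes over 51 s, if anything falls off the work surface, if the arm or the gripper's body presses on something with over 40 N, if the wrist force passes 120 N, or if a joint passes its speed limit or range.

### The arm

A 6-joint arm with a two-finger parallel gripper is mounted at the origin on the work surface. World frame = base frame: x ahead of the robot, y to its left, z up, the work surface at z = 0. Lengths are in m, angles in degrees, forces in N, time in s.
With the tool pointing down it reaches from about 0.4 to 0.825 m from the base axis. Payload 7 kg.
Tool frame: the origin (TCP) lies on the centre line of the jaws, within the pads' length; the fingertips stand 8 mm ahead of it and the grasp point (between the pads) lies 11 mm behind it; z points along the fingers, y is the line along which they close (so a half turn about z gives the same grasp; the last joint's range is limited). The gripper opens to 88 mm and grips with 3 to 60 N. Pads are 19 mm wide; open, the fingers measure 130 mm over their backs; the gripper's body (78 mm by 193 mm) begins 47 mm behind the grasp point.
Start: joints at [-46.633, 20.546, 0.682, 0, -70.136, -16.507], TCP at [0.305, -0.602, 0.235] pointing down, gripper open.
Joint ranges: [-176.03, 176.03], [-82.01, 121.73], [-58.28, 71.71], [-173.87, 95.51], [-174.79, -0.11], [-173.66, 173.66]. Speed limits (degrees/s): [136.94, 136.94, 172.46, 180, 180, 180].

### API

Orientations are given as [roll, pitch, yaw] about the fixed x, y, z axes, in that order (R = Rz(yaw) Ry(pitch) Rx(roll)).
In Python, from plant import r gives the robot as it stands.
- The arm moves only by the tool carry_out, never from a script. Its argument "targets" is a list of rows, each a list of 6 numbers: the shift along the tool's x, y, z scaled (see below), then the turn, a rotation vector about the tool's x, y, z scaled (see below). A call has 1 to 5 rows; each row shifts and turns the commanded pose from where the row before left it, along the tool's axes as they then stand; what a row does not reach is not made up. The controller multiplies each number of a shift by 0.5 m and each number of a turn by 60 degrees. A row lasts 1/8 s, in which the tool goes at most 62.5 mm and 10.7 degrees, less where a joint would pass 70% of its speed; a pose out of reach is approached as far as the arm can. A call with a number of a shift or a turn outside -1 to 1 is refused whole. A call with a gripper value outside its range is refused whole. "hand" is the opening, from 0 (shut) to 1 (fully open), set as the call begins (left out, the last holds). The fingers move at their own pace and stop on an object; "squeeze" is the grip in N (left out, the last holds). Time passes only in rows, so rows that do not move let the fingers close. It gives the time, the measured TCP pose, the force, the opening and the grip force at its end, in the units of the state.
- r.get_state(): the state, without advancing time (a new reading comes with each control period).
- r.capture(name): name is "side" or "top"; returns the picture (400x640x3 uint8, red, green, blue); there is no depth.
- r.camera_info(name): a dict with "K" (3x3 intrinsics, pixels), "eye" and "attitude" of the camera in the world. Camera axes: x right, y down, z forward; pixel columns grow to the right and rows downward; lengths in m; the calibration is good to about 2 mm. A picture is of the moment at which its call begins. camera_info takes no time and is no camera call.
- r.close_job(): hands the job in; it is judged then, once.
The state is a dict: "time_s": time; "joints": joint angles; "qd": joint speeds; "joint_torque": joint torques, N m; "tcp_pos": TCP position; "eef_rot": TCP orientation; "contact_force": force on the tool from outside, world axes, zero at the start; "moment": the same for the moment, N m; "gripper_width": finger opening in m; "gripper_force": force on a finger pad.
Only numpy, scipy, OpenCV 4.12 (cv2) and the standard library are available. Lean on these libraries where they do the work, as an engineer would, in place of code of your own. Each camera call takes 0.05 s, during which the arm holds its last target. There are 200 camera calls.

## Working session

There is one attempt and no reset: what is moved stays moved. The work goes in short steps, Python scripts to look and compute and a tool call to move; the robot and the scene stay as the last step left them, time stands still between calls to the robot, and variables do not carry over. Pictures are saved under pics/ and viewed, at most 10 in all, crops included, and the job is handed in when it is done.

Besides the shell and the picture viewer there is one more tool, called after "Request:" in YAML: its name, and indented under it one key for each argument. carry_out: Moves the arm, as the interface text tells. Its arguments: {"type":"object","properties":{"targets":{"type":"array","items":{"type":"array","items":{"type":"number","minimum":-1,"maximum":1}}},"hand":{"type":"number"},"squeeze":{"type":"number"}},"required":["targets"]}

```bash
mkdir -p pics; ls; python3 - <<'E'
from plant import r
import cv2
s=r.get_state(); print(s)
for n in("side","top"):
    cv2.imwrite(f"pics/{n}0.png",r.capture(n)[:,:,::-1]); print(n,r.camera_info(n))
E
```

```text
pics
{'time_s': 0.0, 'joints': array([-4.66323457e+01,  2.05913276e+01,  6.33756381e-01, -2.06704443e-02,
       -7.01344029e+01, -1.65087832e+01]), 'qd': array([ 0.06500104, -0.07147188,  0.04949881, -0.03681278, -0.03142977,
        0.01156252]), 'joint_torque': array([-2.31527352e-03, -5.82722068e+01,  2.93053865e+01,  6.99752927e+00,
        6.80784593e-03, -1.58754528e-04]), 'tcp_pos': array([ 0.30475044, -0.60176243,  0.23362201]), 'eef_rot': array([ 1.79906295e+02, -7.50776448e-03, -1.53148162e+02]), 'contact_force': array([-0.04999214, -0.39176565, -0.23054059]), 'moment': array([-0.04967526, -0.04196532, -0.01839353]), 'gripper_force': 0.0, 'gripper_width': 0.0878306740447447}
side {'K': array([[435.09552085,   0.        , 313.5956585 ],
       [  0.        , 435.09552085, 198.0469239 ],
       [  0.        ,   0.        ,   1.        ]]), 'eye': array([0.510566  , 0.76439175, 0.78889385]), 'attitude': array([-126.46949296,   -0.39647396, -177.05631787])}
top {'K': array([[505.71458023,   0.        , 320.500148  ],
       [  0.        , 505.71458023, 199.76418027],
       [  0.        ,   0.        ,   1.        ]]), 'eye': array([ 0.42190902, -0.15192913,  1.35867699]), 'attitude': array([-174.24942047,    0.94457576,  -89.72483101])}
```

View pics/side0.png

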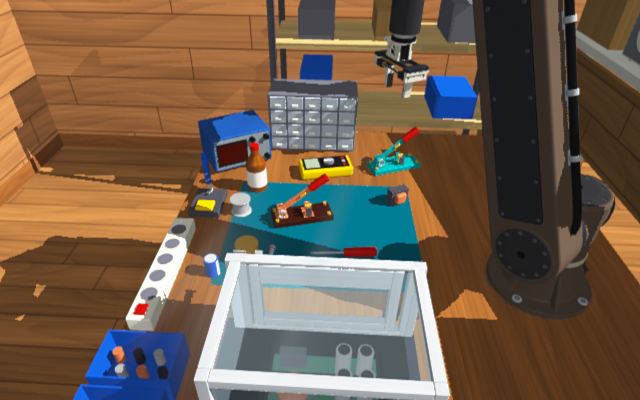

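View pics/top0.png

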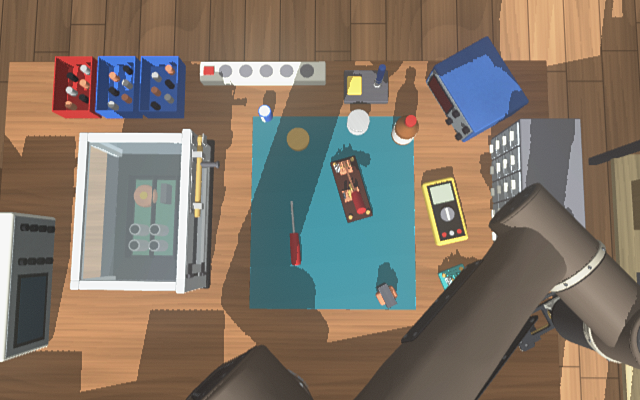

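The side view shows the cage near the camera, its gate facing away (-y), and the red-handled switch at about (305,205). The top view has the cage at (140,210), the bolt near (200,170) and the switch at (352,188). Next I'll enlarge these areas.

```bash
cat > h.py <<'E'
import numpy as np, cv2
from scipy.spatial.transform import Rotation as Ro
from plant import r
def cam(n):
    c=r.camera_info(n); return c["K"],np.array(c["eye"]),Ro.from_euler("xyz",c["attitude"],degrees=True).as_matrix()
def ray(n,p):
    K,e,R=cam(n); d=R@np.linalg.solve(K,[p[0],p[1],1]); return e,d/np.linalg.norm(d)
def atz(n,p,z):
    e,d=ray(n,p); return e+d*(z-e[2])/d[2]
def tri(ps,pt):
    a,b=ray("side",ps); c,d=ray("top",pt)
    t=np.linalg.lstsq(np.c_[b,-d],c-a,rcond=None)[0]
    p,q=a+b*t[0],c+d*t[1]; return (p+q)/2,np.linalg.norm(p-q)
def proj(n,P):
    K,e,R=cam(n); q=(np.atleast_2d(P)-e)@R@K.T; return q[:,:2]/q[:,2:]
E
python3 - <<'E'
from h import *
t=cv2.imread("pics/top0.png"); s=cv2.imread("pics/side0.png")
a=cv2.resize(t[120:300,65:225],None,fx=3.3,fy=3.3,interpolation=cv2.INTER_CUBIC)
b=cv2.resize(t[145:230,320:385],(450,588),interpolation=cv2.INTER_CUBIC)[:,:265*450//450+0]
b=cv2.resize(t[145:230,320:385],None,fx=4,fy=4,interpolation=cv2.INTER_CUBIC)
im=np.zeros((594,800,3),np.uint8); im[:,:528]=a[:594]; im[:340,530:790]=b
cv2.imwrite("pics/c1.png",im)
a=cv2.resize(s[245:400,190:460],None,fx=2.2,fy=2.2,interpolation=cv2.INTER_CUBIC)
b=cv2.resize(s[165:235,260:345],None,fx=3,fy=3,interpolation=cv2.INTER_CUBIC)
im=np.zeros((560,800,3),np.uint8); im[:341,:594]=a; im[345:555,:255]=b
cv2.imwrite("pics/c2.png",im)
for n,p in(("side",(300,213)),("top",(352,190))): print(atz(n,p,0.02))
E
```

```text
[ 0.5935503  -0.20109533  0.02      ]
[ 0.58303079 -0.21298899  0.02      ]
```

View pics/c1.png

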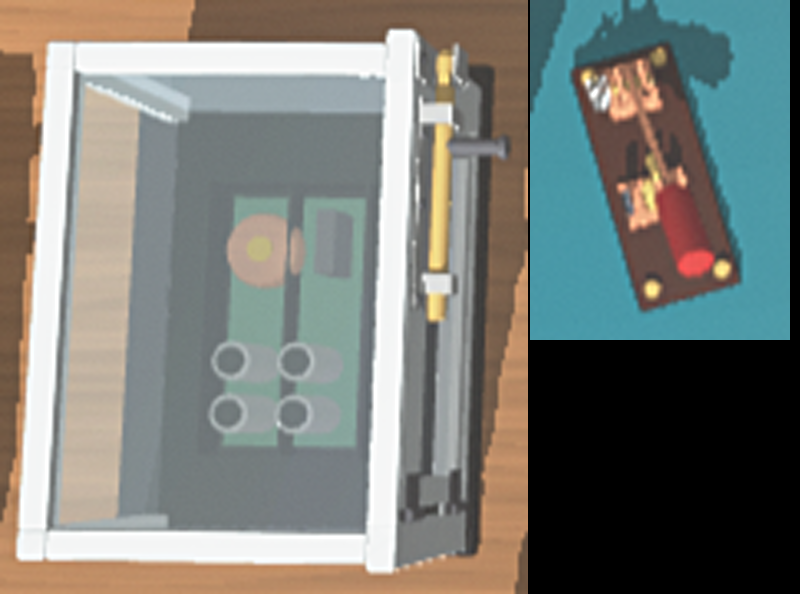

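View pics/c2.png

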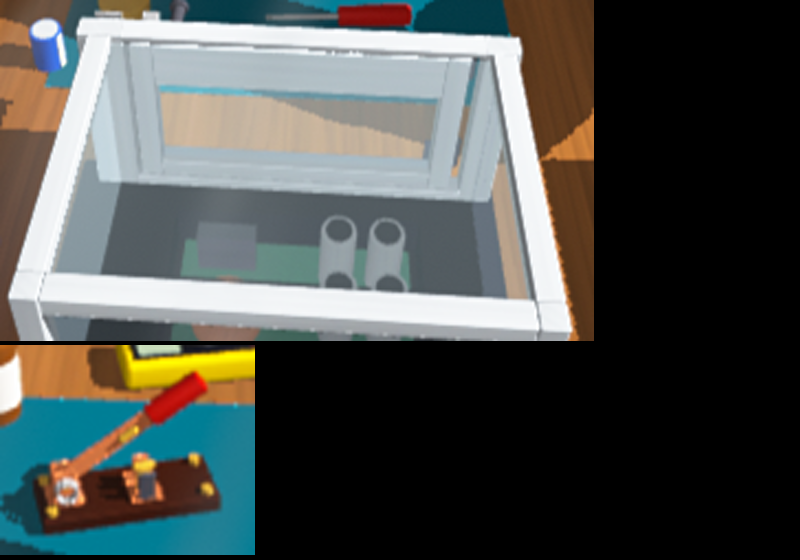

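The crops show the switch base corners (top crop 573,70 / 668,44 / 741,282 / 642,311) and the red handle, which tilts up towards -x. They also show the cage's top-front edge, from (418,30) to (393,572), and the knob rim at (505,147). The knob is also visible over the frame at (180,8) in the side crop.

```bash
python3 - <<'E'
from h import *
T=lambda u,v:(65+u/3.3,120+v/3.3); T2=lambda u,v:(320+(u-530)/4,145+v/4)
S=lambda u,v:(190+u/2.2,245+v/2.2); S2=lambda u,v:(260+u/3,165+(v-345)/3)
m=lambda n,a,b:print(n,*[np.round(x,4) for x in tri(a,b)])
m("front top bolt corner",S(82,22),T(418,30))
m("front top hinge corner",S(521,38),T(393,572))
m("back top bolt",S(10,297),T(48,42)); m("back top hinge",S(572,332),T(18,560))
m("knob rim",S(180,9),T(505,147))
m("handle end",S2(200,380),T2(697,263)); m("handle start",S2(155,413),T2(672,195))
print("knob at z.178",atz("top",T(505,147),.178))
m("sw corner",S2(35,481),T2(668,44))
m("sw corner2",S2(45,524),T2(573,70))
m("sw c3",S2(219,498),T2(642,311)); m("sw c4",S2(205,455),T2(741,282))
c=np.array([atz("top",T2(*p),.018) for p in((573,70),(668,44),(741,282),(642,311))])
print(c,c.mean(0)); d=(c[0]+c[1]-c[2]-c[3])/2; print(np.linalg.norm(d),np.degrees(np.arctan2(d[1],d[0])))
d=(c[1]-c[0]+c[2]-c[3])/2; print(np.linalg.norm(d),np.degrees(np.arctan2(d[1],d[0])))
c=[atz("top",T(*p),.215) for p in((48,42),(418,30),(393,572),(18,560))]; print(np.round(c,4))
E
```

```text
front top bolt corner [0.7026 0.1692 0.2058] 0.0004
front top hinge corner [0.3253 0.1731 0.212 ] 0.0006
back top bolt [0.6929 0.4296 0.2119] 0.0008
back top hinge [0.3325 0.432  0.2094] 0.0024
knob rim [0.6253 0.1128 0.1725] 0.0009
handle end [ 0.5203 -0.2319  0.1262] 0.002
handle start [ 0.5629 -0.2182  0.0975] 0.0026
knob at z.178 [0.62390544 0.11153952 0.178     ]
sw corner [ 0.677  -0.2203  0.0106] 0.0007
sw corner2 [ 0.6592 -0.1562  0.011 ] 0.0011
sw c3 [ 0.4979 -0.2027  0.0121] 0.0035
sw c4 [ 0.5151 -0.2683  0.0135] 0.0011
[[ 0.65743467 -0.15620641  0.018     ]
 [ 0.67522954 -0.21991901  0.018     ]
 [ 0.51532633 -0.26796163  0.018     ]
 [ 0.4958346  -0.20236327  0.018     ]] [ 0.58595628 -0.21161258  0.018     ]
0.16750962800669497 16.330425334057736
0.06728969579922474 -73.91517250931393
[[0.6917 0.4279 0.215 ]
 [0.7005 0.1666 0.215 ]
 [0.3253 0.1723 0.215 ]
 [0.3317 0.4295 0.215 ]]
```

```bash
cat >> h.py <<'E'
def go(P,yaw=None):
    "print row-unit deltas from measured pose; turn first, then shift in new tool axes"
    s=r.get_state(); y0=s["eef_rot"][2]; y=y0 if yaw is None else yaw
    dz=-((y-y0+180)%360-180)
    Rt=Ro.from_euler("xyz",[180,0,y],degrees=True).as_matrix()
    d=Rt.T@(np.array(P)-s["tcp_pos"])
    print("turn_z total",round(dz/60,4),"shift total",np.round(d/.5,4),"mm",round(1e3*np.linalg.norm(d)),"t",s["time_s"])
E
python3 -c "
from h import *
go((.5399,-.2252,.235),-163.7)"
```

```text
turn_z total 0.1759 shift total [-0.6628  0.5909 -0.0025] mm 444 t 0.1
```

Request:
carry_out:
  targets:
    - [0,0,0,0,0,0.176]
    - [-0.083,0.074,0,0,0,0]
    - [-0.083,0.074,0,0,0,0]
    - [-0.083,0.074,0,0,0,0]
    - [-0.083,0.074,0,0,0,0]
  hand: 0

```text
time_s: 0.72
tcp_pos: [0.4232, -0.4119, 0.2342]
eef_rot: [180.0, -0.0, -163.7]
contact_force: [0.2, -0.5, -0.1]
gripper_width: 0.0432
gripper_force: 0.0
```

Request:
carry_out:
  targets:
    - [-0.083,0.074,0,0,0,0]
    - [-0.083,0.074,0,0,0,0]
    - [-0.083,0.074,0,0,0,0]
    - [-0.083,0.074,0,0,0,0]
    - [0,0,0.1,0,0,0]

```text
time_s: 1.35
tcp_pos: [0.545, -0.2224, 0.1873]
eef_rot: [-179.8, 0.4, -163.4]
contact_force: [-0.1, -0.6, -1.0]
gripper_width: 0.0005
gripper_force: 0.0
```

Request:
carry_out:
  targets:
    - [0,0,0,0,0,0]
    - [0,0,0,0,0,0]
    - [0,0,0,0,0,0]

```text
time_s: 1.72
tcp_pos: [0.5412, -0.2258, 0.1864]
eef_rot: [-179.9, 0.1, -163.7]
contact_force: [-0.1, 0.5, 0.0]
gripper_width: 0.0
gripper_force: 0.0
```

```bash
python3 - <<'E'
from h import *
s=r.get_state();print(s["tcp_pos"],s["eef_rot"]); go((.5399,-.2252,.165),-163.7)
im=r.capture("side"); im2=r.capture("top")
print(proj("side",s["tcp_pos"]),proj("top",s["tcp_pos"]))
a=cv2.resize(im[130:250,230:370],None,fx=4,fy=4); b=cv2.resize(im2[120:250,290:430],None,fx=2.8,fy=2.8)
cv2.imwrite("pics/d1.png",a[:,:,::-1])
E
```

```text
[ 0.54115557 -0.22577882  0.1864123 ] [-1.79924554e+02  1.24524981e-01 -1.63747409e+02]
turn_z total -0.0008 shift total [0.0021 0.0018 0.0428] mm 21 t 1.725
[[319.67400159 158.8174525 ]] [[360.77879433 199.34635871]]
```

View pics/d1.png

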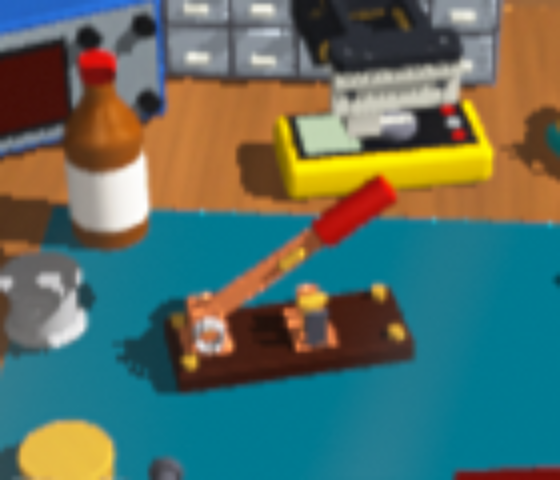

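The closed fingertips, at about (370,135) in the crop, are above the red handle at (350,210). I'll press down now.

Request:
carry_out:
  targets:
    - [0,0,0.04,0,0,0]
    - [0.003,0,0.04,0,0,0]
    - [0.004,0,0.03,0,0,0]
    - [0.004,0,0.03,0,0,0]
    - [0.004,0,0.03,0,0,0]

```text
time_s: 2.45
tcp_pos: [0.5334, -0.2272, 0.0992]
eef_rot: [-180.0, 0.0, -163.7]
contact_force: [-0.1, 0.0, 1.4]
gripper_width: 0.0004
gripper_force: 0.6
```

Request:
carry_out:
  targets:
    - [0.004,0,0.02,0,0,0]
    - [0.004,0,0.02,0,0,0]
    - [0.002,0,0.014,0,0,0]
    - [0,0,0.01,0,0,0]
    - [0,0,0,0,0,0]

```text
time_s: 3.08
tcp_pos: [0.5285, -0.2283, 0.0671]
eef_rot: [180.0, -0.0, -163.7]
contact_force: [0.5, 0.2, 0.7]
gripper_width: 0.0004
gripper_force: 0.0
```

Request:
carry_out:
  targets:
    - [0,0,0.008,0,0,0]
    - [0,0,0.008,0,0,0]
    - [0,0,0,0,0,0]

```text
time_s: 3.45
tcp_pos: [0.5288, -0.2284, 0.0602]
eef_rot: [-180.0, 0.0, -163.7]
contact_force: [-2.2, 0.8, 6.4]
gripper_width: 0.0002
gripper_force: 3.5
```

```bash
python3 - <<'E'
from h import *
print(r.get_state()["contact_force"])
im=r.capture("side"); im2=r.capture("top")
a=cv2.resize(im[150:250,250:360],None,fx=4,fy=4); b=cv2.resize(im2[140:240,310:400],None,fx=4,fy=4)
cv2.imwrite("pics/d2.png",np.hstack([a,b])[:,:,::-1])
E
```

```text
[-2.20059342  0.82627883  6.42584641]
```

View pics/d2.png

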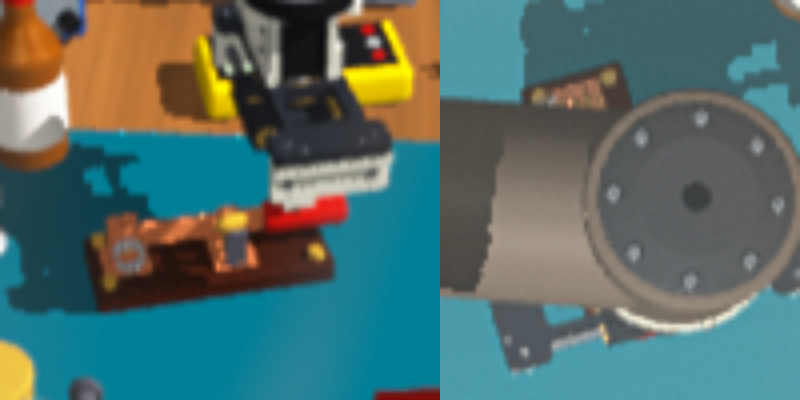

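Request:
carry_out:
  targets:
    - [0,0,0.006,0,0,0]
    - [0,0,0,0,0,0]
    - [0,0,-0.06,0,0,0]
    - [0,0,-0.12,0,0,0]
    - [0,0,-0.12,0,0,0]

```text
time_s: 4.18
tcp_pos: [0.5283, -0.2282, 0.2079]
eef_rot: [180.0, -0.0, -163.7]
contact_force: [1.2, -0.1, 0.4]
gripper_width: 0.0004
gripper_force: 0.0
```

Request:
carry_out:
  targets:
    - [0,0,-0.1,0,0,-0.17]
    - [0,0,-0.08,0,0,-0.17]
    - [0,0,0,0,0,-0.17]
    - [0,0,0,0,0,-0.17]
    - [0,0,0,0,0,-0.17]
  hand: 0.5

```text
time_s: 4.8
tcp_pos: [0.5286, -0.2282, 0.2964]
eef_rot: [-180.0, 0.0, -112.4]
contact_force: [-0.0, 0.6, -0.2]
gripper_width: 0.0424
gripper_force: 0.0
```

Request:
carry_out:
  targets:
    - [0,0,0,0,0,-0.17]
    - [0,0,0,0,0,-0.17]
    - [0,0,0,0,0,-0.027]
    - [0,0,0,0,0,0]

```text
time_s: 5.3
tcp_pos: [0.5286, -0.2283, 0.2964]
eef_rot: [180.0, 0.0, -90.9]
contact_force: [-0.1, 0.4, 0.4]
gripper_width: 0.0442
gripper_force: 0.0
```

```bash
python3 - <<'E'
from h import *
go((.6245,.05,.30),-90.7)
im=r.capture("side");im2=r.capture("top")
a=cv2.resize(im[150:250,250:360],None,fx=4,fy=4); b=cv2.resize(im2[140:240,170:270],None,fx=4,fy=4)
cv2.imwrite("pics/d3.png",np.hstack([a,b])[:,:,::-1])
E
```

```text
turn_z total -0.0026 shift total [-0.5589 -0.185  -0.0072] mm 294 t 5.3
```

View pics/d3.png

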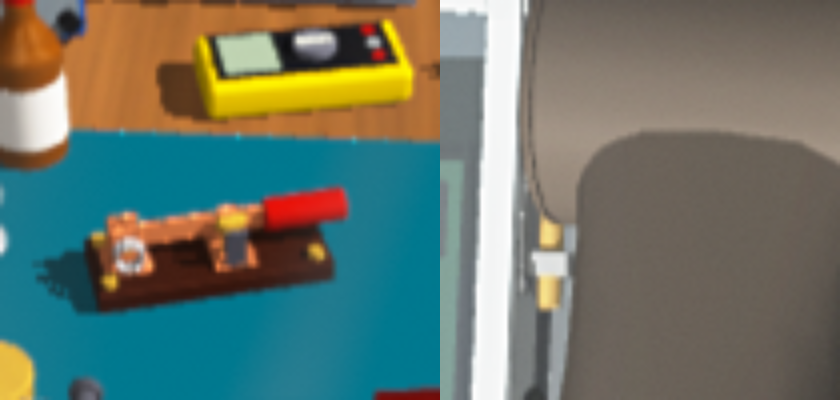

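The lever stays level with the hand off it, red handle at (305,208), so it is caught. Next I'll refine the knob pixels from the first top picture.

```bash
python3 - <<'E'
from h import *
g=cv2.imread("pics/top0.png",0)
print(g[158:171,196:224])
E
```

```text
[[123 200 212 200 186 178 152 212 118 114 128 128 127 126  84  63  62  59
   87  98  97  97  98  97  97  97  96  97]
 [120 210 217 205 187 155 125 168 115 120 128 131 133 130  79  61  59  58
   88  99 100  98  99  98  98  99  99  96]
 [116 211 216 205 189 154 112 125 120 126 129 148 158 137  79  61  60  62
   97 103  99  94  95 100 100 101  99  96]
 [115 212 217 207 188 139  98 104 105 107 106 119 130 114  80  65  62  65
   93  93  94  87  79  88  96  98  98  95]
 [116 211 218 207 169 106  89  92  94  90  91  92  97  93  88  82  85  83
   90  90 102  96  76  83  97  97  95  94]
 [134 212 219 206 148 111 111 113 113 113 113 112 111 112 113 112 114 115
  112  99 116 115  76  81  98  98  98  97]
 [152 214 218 204 156 132 134 137 136 135 133 135 134 133 133 136 136 135
  135 129 131 125  75  77 101 100 101  98]
 [158 211 217 204 176 142 139 141 143 143 144 143 144 142 144 145 145 145
  145 143 143 139  76  77  99 103 100  97]
 [160 211 216 205 179 139 126 130 132 133 133 131 133 132 121 120 122 120
  129 132 158 146  87  87 102 101 101  97]
 [163 212 215 203 178 138 117 120 120 120 123 127 143 126  83  80  78  81
  107 108 128 133  98  92 101 101 101  97]
 [163 212 215 202 175 134 145 151 158 161 153 130 157 127  66  58  60  67
   97  97 100 109  98  95  98  98  99  96]
 [165 213 216 202 174 134 156 162 171 174 162 127 151 127  67  61  60  69
   96  98  96  97  97  96  97  98  96  95]
 [169 213 214 202 172 131 155 161 171 173 160 124 148 127  67  62  59  68
  103 102 100 100 100 100 100  99  98  94]]
```

Request:
carry_out:
  targets:
    - [-0.112,-0.037,0,0,0,0]
    - [-0.112,-0.037,0,0,0,0]
    - [-0.112,-0.037,0,0,0,0]
    - [-0.112,-0.037,0,0,0,0]
    - [-0.111,-0.037,-0.007,0,0,0]

```text
time_s: 6.02
tcp_pos: [0.6246, 0.0519, 0.3]
eef_rot: [180.0, -0.0, -90.8]
contact_force: [1.0, -1.3, -0.3]
gripper_width: 0.044
gripper_force: 0.0
```

```bash
python3 - <<'E'
from h import *
print(atz("top",(218.6,164.3),.178),"rim inner top",atz("top",(215.3,164.3),.187),"rim outer top",atz("top",(217.5,164.3),.187),"pin root",atz("top",(201,164.3),.184))
# cage hypothesis overlay: origin, yaw
for o,yaw in(((.507,.177),-.7),((.513,.177),-.7)):
    c,s=np.cos(np.radians(yaw)),np.sin(np.radians(yaw)); W=lambda p:np.array([o[0]+c*p[0]-s*p[1],o[1]+s*p[0]+c*p[1],p[2]])
    for n,p in dict(lip=(.1655,-.023,.177),guide=(.018,-.023,.185),nose=(.17,-.023,.178),ft=(.1,0,.215)).items():
        q=proj("top",W(p))[0]; print(n,np.round(q,1),"crop",np.round((q-[65,120])*3.3))
E
```

```text
[0.62449725 0.11019857 0.178     ] rim inner top [0.62293765 0.11599475 0.187     ] rim outer top [0.62294787 0.11079835 0.187     ] pin root [0.62338574 0.15056231 0.184     ]
lip [201.7 144.6] crop [451.  81.]
guide [198.3 205.9] crop [440. 283.]
nose [201.7 142.6] crop [451.  75.]
ft [186.5 169. ] crop [401. 162.]
lip [201.8 142.1] crop [451.  73.]
guide [198.4 203.3] crop [440. 275.]
nose [201.8 140.1] crop [451.  66.]
ft [186.6 166.5] crop [401. 153.]
```

```bash
python3 -c "
from h import *
go((.6243,.1268,.30),-90.7);go((.6243,.1268,.167),-90.7)"
```

```text
turn_z total -0.0014 shift total [-0.1497  0.0025  0.    ] mm 75 t 6.025
turn_z total -0.0014 shift total [-0.1497  0.0025  0.266 ] mm 153 t 6.025
```

Request:
carry_out:
  targets:
    - [-0.075,0.001,0,0,0,0]
    - [-0.075,0.001,0,0,0,0]
    - [0,0,0.09,0,0,0]
    - [0,0,0.09,0,0,0]
    - [0,0,0,0,0,0]

```text
time_s: 6.65
tcp_pos: [0.6222, 0.1244, 0.2066]
eef_rot: [179.6, -0.2, -90.8]
contact_force: [0.4, -0.4, 0.1]
gripper_width: 0.0438
gripper_force: 0.0
```

```bash
python3 - <<'E'
from h import *
go((.6243,.1268,.167),-90.7)
im=r.capture("side");im2=r.capture("top")
a=cv2.resize(im[190:290,210:310],None,fx=4,fy=4); b=cv2.resize(im2[110:210,160:260],None,fx=4,fy=4)
cv2.imwrite("pics/d4.png",np.hstack([a,b])[:,:,::-1])
E
```

```text
turn_z total -0.0011 shift total [-0.0049 -0.0042  0.0791] mm 40 t 6.65
```

View pics/d4.png

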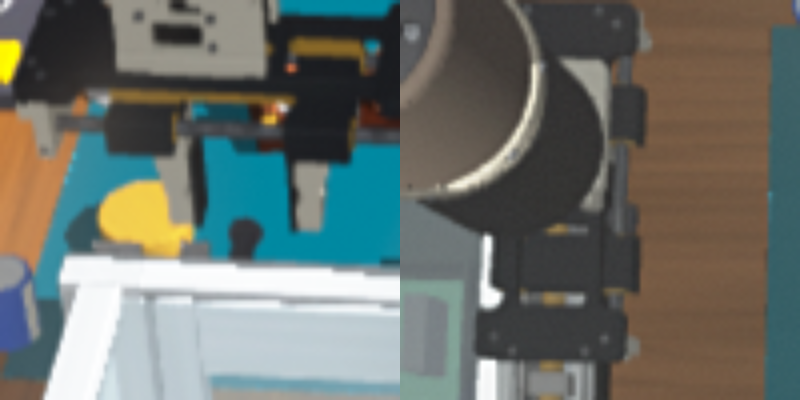

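The side view shows the two fingers at (190,220) and (308,225), straddling the dark knob at (245,238). I'll descend and close.

Request:
carry_out:
  targets:
    - [0,0,0,0,0,0]
    - [-0.002,-0.001,0.04,0,0,0]
    - [0,0,0.038,0,0,0]
    - [0,0,0,0,0,0]
    - [0,0,0,0,0,0]

```text
time_s: 7.38
tcp_pos: [0.6256, 0.1262, 0.1729]
eef_rot: [-179.9, 0.0, -90.7]
contact_force: [0.2, -1.2, 0.9]
gripper_width: 0.0437
gripper_force: 0.0
```

```bash
python3 -c "
from h import *
print(r.get_state()['contact_force']);go((.6243,.1268,.167),-90.7)"
```

```text
[ 0.24269563 -1.19763809  0.90891988]
turn_z total 0.0003 shift total [-0.0012  0.0027  0.0117] mm 6 t 7.375
```

Request:
carry_out:
  targets:
    - [-0.001,0.002,0.012,0,0,0]
    - [0,0,0,0,0,0]

```text
time_s: 7.62
tcp_pos: [0.6235, 0.1265, 0.1651]
eef_rot: [180.0, 0.0, -90.7]
contact_force: [0.3, -0.5, -0.5]
gripper_width: 0.0443
gripper_force: 0.0
```

Request:
carry_out:
  targets:
    - [0,0,0,0,0,0]
    - [0,0,0,0,0,0]
    - [0,0,0,0,0,0]
    - [0,0,0,0,0,0]
  hand: 0
  squeeze: 30

```text
time_s: 8.12
tcp_pos: [0.624, 0.1265, 0.1652]
eef_rot: [-180.0, 0.0, -90.7]
contact_force: [1.7, 0.8, 0.3]
gripper_width: 0.0111
gripper_force: 30.0
```

Request:
carry_out:
  targets:
    - [0,0,-0.004,0,0,0]
    - [0,0,-0.005,0,0,0]
    - [0,0,-0.006,0,0,0]
    - [0,0,0,0,0,0]
    - [0,0,0,0,0,0]

```text
time_s: 8.75
tcp_pos: [0.6235, 0.1265, 0.1724]
eef_rot: [180.0, -0.0, -90.7]
contact_force: [0.2, 0.0, -2.2]
gripper_width: 0.0111
gripper_force: 30.0
```

Request:
carry_out:
  targets:
    - [0,0.01,0.0005,0,0,0]
    - [0,0.01,0.0005,0,0,0]
    - [0,0.01,0.0005,0,0,0]
    - [0,0.01,0.0005,0,0,0]
    - [0,0.01,0.0005,0,0,0]

```text
time_s: 9.38
tcp_pos: [0.5983, 0.1268, 0.1713]
eef_rot: [180.0, -0.0, -90.7]
contact_force: [1.7, -1.0, -5.1]
gripper_width: 0.0111
gripper_force: 30.0
```

Request:
carry_out:
  targets:
    - [0,0.01,0.001,0,0,0]
    - [0,0.01,0.002,0,0,0]
    - [0,0.01,0.002,0,0,0]
    - [0,0.008,0.002,0,0,0]
    - [0,0,0,0,0,0]

```text
time_s: 10.0
tcp_pos: [0.5813, 0.127, 0.1689]
eef_rot: [-179.8, 0.0, -90.7]
contact_force: [6.5, -2.3, -2.2]
gripper_width: 0.011
gripper_force: 30.0
```

Request:
carry_out:
  targets:
    - [0,0.005,0,0,0,0]
    - [0,0,0.001,0,0,0]
    - [0,0,0,0,0,0]

```text
time_s: 10.38
tcp_pos: [0.5811, 0.1271, 0.1694]
eef_rot: [-179.6, 0.0, -90.6]
contact_force: [13.2, -5.6, -2.1]
gripper_width: 0.0108
gripper_force: 30.0
```

Request:
carry_out:
  targets:
    - [0.0148,0,0,0,0,0.0325]
    - [0.0148,0.003,0,0,0,0.0325]
    - [0.0148,0.003,0,0,0,0.0325]
    - [0.0148,0.003,0,0,0,0.0325]
    - [0.0148,0.003,0,0,0,0.0325]

```text
time_s: 11.0
tcp_pos: [0.5709, 0.0922, 0.1687]
eef_rot: [-179.7, 0.2, -100.4]
contact_force: [8.4, 3.3, -1.5]
gripper_width: 0.0107
gripper_force: 30.0
```

```bash
cat >> h.py <<'E'
def gate():
    s=r.get_state(); H=np.array([.362,.1688]); p=s["tcp_pos"][:2]-H
    print("th",-np.arctan2(p[1],p[0])+np.arctan2(-.0415,.2193),"rad",np.hypot(*p),"vs",np.hypot(.0415,.2193),"yaw",s["eef_rot"],"z",s["tcp_pos"][2],"F",s["contact_force"],s["gripper_width"],s["time_s"])
E
python3 -c "
from h import *
gate()"
```

```text
th 0.16452067760991818 rad 0.22251670474239907 vs 0.22319215936049366 yaw [-179.69228341    0.20586464 -100.44599034] z 0.1686854385914615 F [ 8.39323938  3.28784933 -1.52840602] 0.010739073665213506 11.0
```

Request:
carry_out:
  targets:
    - [0.0148,0.001,0,0,0,0.0325]
    - [0.0148,0.003,0,0,0,0.0325]
    - [0.0148,0.003,0,0,0,0.0325]
    - [0.0148,0.003,0,0,0,0.0325]
    - [0.0148,0.003,0,0,0,0.0325]

```text
time_s: 11.62
tcp_pos: [0.5546, 0.058, 0.1683]
eef_rot: [-179.8, 0.2, -110.2]
contact_force: [4.3, 4.8, -2.2]
gripper_width: 0.0112
gripper_force: 30.1
```

Request:
carry_out:
  targets:
    - [0.001,0,0,0,0,0]
    - [0,0,0,0,0,0]
    - [0,0,0,0,0,0]
    - [0,0,0,0,0,0]
    - [0,0,0,0,0,0]

```text
time_s: 12.25
tcp_pos: [0.5543, 0.0575, 0.1682]
eef_rot: [-179.8, 0.2, -110.1]
contact_force: [5.2, 3.6, -0.5]
gripper_width: 0.0109
gripper_force: 30.1
```

```bash
python3 - <<'E'
from h import *
gate()
im=r.capture("side");im2=r.capture("top")
a=cv2.resize(im[150:290,200:400],None,fx=2.5,fy=2.5); b=cv2.resize(im2[110:250,160:280],None,fx=2.5,fy=2.5)
cv2.imwrite("pics/d5.png",np.hstack([a,b])[:,:,::-1])
E
```

```text
th 0.3374770750829067 rad 0.22218309540074943 vs 0.22319215936049366 yaw [-1.79845098e+02  1.72123206e-01 -1.10112874e+02] z 0.1681878826724477 F [ 5.1529692  3.5909825 -0.4537059] 0.010931509547427923 12.25
```

View pics/d5.png

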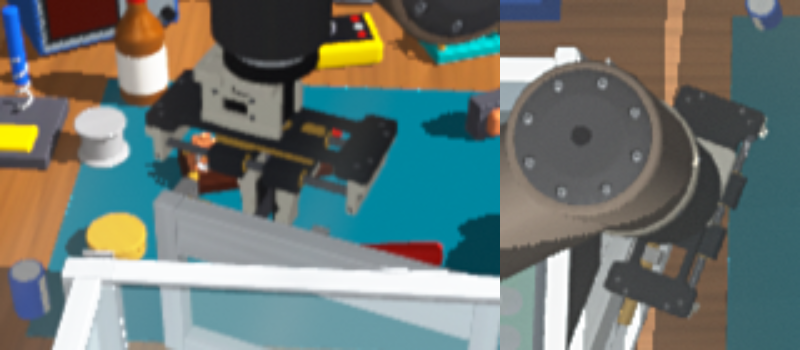

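The gate stands ajar with its frame edge at (170,200) in the crop, the bolt's brass tail shows drawn back, and the gripper is still on the knob. The free edge works out at about 98 mm out, and the arm is still, so I'm handing in.

```bash
python3 -c "
from plant import r
print(r.close_job())"
```

```text
the job is handed in; nothing more can be done
None
```

I handed the job in at 12 s, with no verdict shown: the earthing lever was pressed down and looked caught, the bolt was drawn to its stop (about 42 mm measured against 45 mm full), and the gate is held still with its free edge about 98 mm out; the lever was not checked again at the end.

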